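# Refit the cooker knob and hold it pressed in

### The job

The cooker's black knob has come off and stands on the plywood board. Pick it up, turn it so that the flat in its bore matches the flat of the bare brass spindle on the cooker, push it fully home onto the spindle, then press knob and spindle down to the stop as one does to light the gas. Finish while still holding the knob pressed in with the gripper (do not let go), and leave the other things on the board where they stand.

Things in the scene. Friction and masses are not known exactly. Their poses are not given: they have to be found in the camera images.
- knob: loose black knob, 45 mm tall, ~70 g, stands bore-down on the board. Origin: centre of underside, z up. Dial 48 mm across, z 0 to 17 mm; above it a wing grip along x, 46 mm long, 14 mm thick (across y), z 17 to 45 mm: pinch it across y. D bore in the underside, 18 mm across, 14 mm deep; its flat is 2.3 mm from the axis on the +x side. A white line on the wing's top and end marks that +x side
- spindle_seat (a point): centre of the top of the bare spindle's brass collar (28 mm across), 97 mm above the table at rest; goes down with it. z up. On it stands the half-round D-shaft, 16 mm across, 13 mm high, rim of its top chamfered by 1.5 mm; it cannot turn; its flat, 1.5 mm from the axis, faces +x. Knob home: underside on the collar, x axes agreeing (play 1 mm and about 10 degrees). Pressed, it clears the bezel
- spindle (a joint): how far the spindle is pressed down: 0 at rest, 0.006 m at its stop. Spring: begins to move at about 2 N, about 8 N at the stop (stiffness 1000 N/m), and comes back up when released
- valve: steel bezel (68 mm across, 3 mm thick) of the bare spindle, fixed on the cooker's top; origin at the centre of its underside, x towards the red tick, which marks the side of the shaft's flat. It may be any of three controls in a row, 110 mm apart; the other two carry fixed knobs of the same kind and height
- cooker: fixed cream enamel cooker, 480 (x) by 360 (y) by 85 mm, origin at the centre of its underside; the control row is on its top near the edge nearest the robot, 190 mm from the centre; two burners with pan supports, 38 mm above its top, stand behind it
- board: fixed plywood board 460 (x) by 380 (y) by 18 mm thick, origin at the centre of its underside; the loose things stand on it
- moka: aluminium six-cup moka pot, 214 mm tall, 104 mm across, black handle reaching 100 mm out towards its +y; origin under its centre; leave alone
- canister: clear acrylic canister with wooden lid, 94 mm across, 153 mm tall; origin under its centre; leave alone
- dish: yellow ceramic lemon-shaped dish, 112 mm across, 140 mm along its x with the tips and leaf, 38 mm tall; origin under its centre; leave alone
- tamper: steel tamper standing on its 58 mm base, 89 mm tall; origin under its centre; leave alone
- lighter: spark lighter lying along its x: black handle 105 by 26 by 22 mm from x = -112 to -8 mm with an orange button on top, steel tube to x = +115 mm; leave alone
There are look-alikes about, which are no part of the job. Leave any blue or green look-alike of the knob alone.

How it is judged:
On the way, in this order (a step that is already met when the one before it is completed fails the run):
1. the knob is lifted off the board (z of knob in the frame of board above 0.05 m), for 0.1 s.
2. the knob is home on the spindle, flats matched (z of knob in the frame of spindle_seat below 0.003 m and horizontal distance between knob and spindle_seat below 0.004 m and angle between the x axis of knob and the x axis of spindle_seat, either way round below 0.35 rad), for 0.1 s.
At the end, for the whole second after the job is handed in: the knob sits on the spindle's collar (underside within 3 mm of it, axis within 4 mm, tilted under 0.15 rad, flats matched within 0.35 rad), the spindle is pressed down more than 4 of its 6 mm, and the gripper's fingers still hold or press the knob with over 1 N, all at rest (all of step 2 and z of knob in the frame of spindle_seat above -0.003 m and angle between knob's own z axis and vertical below 0.15 rad and value of joint spindle above 0.004 m and contact force between the fingers and knob above 1 N and linear speed of knob below 0.02 m/s); the arm keeps its last pose, push and grip.
It fails at once if another thing on the board is moved by more than 30 mm (distance of any of moka, canister, dish, tamper, lighter from where it was at the start of the episode above 0.03 m).
It fails at once if another thing on the board is tipped over (angle between any of moka, canister, dish, tamper's own z axis and vertical above 0.5 rad).
It also fails if it takes over 45 s, if anything falls off the work surface, if the arm or the gripper's body presses on something with over 40 N, if the wrist force passes 120 N, or if a joint passes its speed limit or range.

### The arm

A 7-joint arm with a two-finger parallel gripper is mounted at the origin on the work surface. World frame = base frame: x ahead of the robot, y to its left, z up, the work surface at z = 0. Lengths are in m, angles in rad, forces in N, time in s.
With the tool pointing down it reaches from about 0.4 to 0.85 m from the base axis. Payload 4.4 kg.
Tool frame: the origin (TCP) lies on the centre line of the jaws, within the pads' length; the fingertips stand 22 mm ahead of it and the grasp point (between the pads) lies 3 mm ahead of it; z points along the fingers, y is the line along which they close (so a half turn about z gives the same grasp; the last joint's range is limited). The gripper opens to 94 mm and grips with 3 to 60 N. Pads are 16 mm wide; open, the fingers measure 119 mm over their backs; the gripper's body (75 mm by 177 mm) begins 78 mm behind the grasp point.
Start: joints at [1.112, 0.628, 0.038, 1.517, -0.027, 0.996, -0.02], TCP at [0.249, -0.6, 0.227] pointing down, gripper open.
Joint ranges: [-3.06, 3.06], [-0.37, 2.12], [-1.25, 1.32], [0.18, 2.47], [-1.1, 4.24], [0.23, 1.98], [-2.94, 2.94]. Speed limits (rad/s): [2.57, 2.57, 3.14, 3.14, 3.14, 3.14, 3.14].

### API

Orientations are given as a rotation vector (axis times angle).
In Python, from workcell import monitor, cams, hand_in gives the robot as it stands.
- The arm moves only by the shell command python3 -m handwheel 'ROWS' [OPENING] [FORCE]. ROWS is JSON, a list of rows, each a list of 6 numbers: the shift along the tool's x, y, z in cm, then the turn, a rotation vector about the tool's x, y, z in rad. A call has 1 to 10 rows; each row is the pose to reach, as a shift and turn from the pose commanded when the call began, along the tool's axes at that moment; what a row does not reach only later rows make up. A row lasts 1/12 s, in which the tool goes at most 41.7 mm and 7.16 degrees, less where a joint would pass 70% of its speed; a pose out of reach is approached as far as the arm can. A call with a gripper value outside its range is refused whole. OPENING is the gripper command: -1 is fully open, 1 is shut, values between are in proportion, set as the call begins (- or left out, the last holds). The fingers move at their own pace and stop on an object; FORCE is the grip in N (left out, the last holds). Time passes only in rows, so rows that repeat a pose let the fingers close. It gives the time, the measured TCP pose, the force, the opening and the grip force at its end, in the units of the state.
- monitor.read_state(): the state, without advancing time (a new reading comes with each control period).
- cams.snapshot(name): name is "scene" or "side" or "wrist"; returns a dict with "pixels" (420x560x3 uint8, red, green, blue), "range_z" (420x560 float32, m along the optical axis (not along the pixel's ray), 0 where there is no reading), "fx", "fy", "cx", "cy" (pixels), "dist" ([k1, k2, p1, p2, k3] as OpenCV has them; the pictures are not rectified), "rvec" (rotation vector, rad) and "tvec" (3), from world to camera coordinates, as OpenCV has them. Camera axes: x right, y down, z forward; pixel columns grow to the right and rows downward; lengths in m; the calibration is good to about 2 mm. A picture is of the moment at which its call begins.
- hand_in(): hands the job in; it is judged then, once.
The state is a dict: "time": time; "joint_pos": joint angles; "qvel": joint speeds; "tau": joint torques, N m; "tcp_pos": TCP position; "ee_rot": TCP orientation; "wrist_force": force on the tool from outside, world axes, zero at the start; "moment": the same for the moment, N m; "gripper_width": finger opening in m; "grip_force": force on a finger pad.
Only numpy, scipy, OpenCV 4.12 (cv2) and the standard library are available. Lean on these libraries where they do the work, as an engineer would, in place of code of your own. Each camera call takes 0.05 s, during which the arm holds its last target. There are 200 camera calls.

## Working session

There is one attempt and no reset: what is moved stays moved. The work goes in short steps, Python scripts to look and compute and a shell command to move; the robot and the scene stay as the last step left them, time stands still between calls to the robot, and variables do not carry over. Pictures are saved under pics/ and viewed, at most 10 in all, crops included, and the job is handed in when it is done.

```bash
mkdir -p pics; ls; cat > h.py <<'E'
import numpy as np, cv2
from workcell import monitor, cams, hand_in
def snap(n):
    s=cams.snapshot(n); s['K']=np.array([[s['fx'],0,s['cx']],[0,s['fy'],s['cy']],[0,0,1.]]); s['R']=cv2.Rodrigues(np.array(s['rvec'],float))[0]; s['t']=np.array(s['tvec'],float).ravel(); s['D']=np.array(s['dist'],float); return s
def save(s,f): cv2.imwrite('pics/'+f,s['pixels'][:,:,::-1])
def rays(s,uv):
    n=cv2.undistortPoints(np.array(uv,float).reshape(-1,1,2),s['K'],s['D'])[:,0]
    return -s['R'].T@s['t'], np.c_[n,np.ones(len(n))]@s['R']
def onplane(s,uv,z):
    o,d=rays(s,uv); return o+d*((z-o[2])/d[:,2])[:,None]
def bydepth(s,uv):
    o,d=rays(s,uv); u=np.array(uv,int).reshape(-1,2); return o+d*s['range_z'][u[:,1],u[:,0]][:,None]
def toolR(): return cv2.Rodrigues(np.array(monitor.read_state()['ee_rot'],float))[0]
E
python3 - <<'E'
from h import *
a=snap('scene');b=snap('side')
save(a,'a.png');save(b,'b.png');np.savez('a.npz',**a);np.savez('b.npz',**b)
print(monitor.read_state())
for s in(a,b):print(-s['R'].T@s['t'],s['R'][2],s['fx'])
E
```

```text
pics
{'time': 0.1, 'joint_pos': array([ 1.11218705,  0.62924723,  0.0384352 ,  1.51823373, -0.02697372,
        0.99626824, -0.01998507]), 'qvel': array([-0.00038969, -0.00478254,  0.00238402, -0.00363061, -0.00058186,
       -0.00136278, -0.00083793]), 'tau': array([ 1.94649489e-03, -5.50792730e+01,  1.14659887e+00, -1.87117052e+01,
       -5.23667224e-02,  1.92444166e-02,  4.94276082e-05]), 'tcp_pos': array([ 0.24863258, -0.59998802,  0.22666097]), 'ee_rot': array([-3.07961232e+00, -6.12809778e-01,  5.50447837e-04]), 'wrist_force': array([-0.33531591, -0.77374077, -0.24856798]), 'moment': array([-0.03473144,  0.02029232,  0.03768805]), 'grip_force': 0.0, 'gripper_width': 0.09437900525450718}
[ 0.87589723 -0.452224    0.94728997] [-0.3819607   0.34058272 -0.85913296] 389.60960388915913
[0.24138915 0.65630112 0.6481274 ] [ 0.26649101 -0.77435588 -0.57389503] 432.20713856494876
```

View pics/a.png

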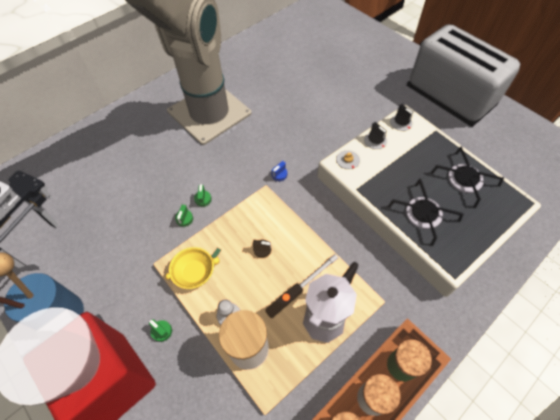

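View pics/b.png

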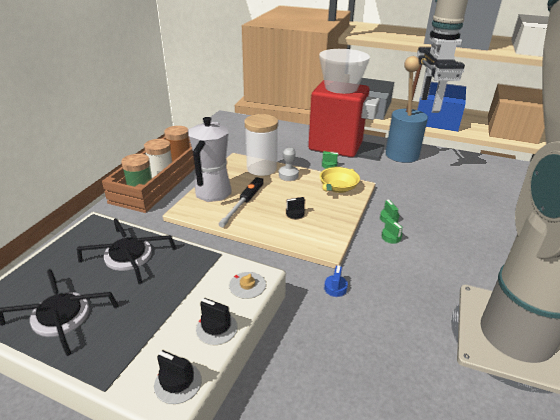

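The scene view shows the knob at about (262,248) and the bare spindle at (347,159). In the side view they are at (296,208) and (247,283). Next I'll measure both from enlarged crops.

```bash
python3 - <<'E'
from h import *
a=dict(np.load('a.npz'));b=dict(np.load('b.npz'))
for s,k,v in((a,(262,248),(347,159)),(b,(296,208),(247,283))):
    print('knob',onplane(s,[k],.045)[0],'spin',onplane(s,[v],.1)[0], bydepth(s,[k,v]))
def crop(s,c,w=28,f=10):
    x,y=c;i=s['pixels'][y-w:y+w,x-w:x+w,::-1];return cv2.resize(i,None,fx=f,fy=f,interpolation=cv2.INTER_CUBIC)[:300*99]
t=[cv2.resize(crop(s,c,25,8),(390,290)) for s,c in((a,(262,248)),(a,(347,159)),(b,(296,208)),(b,(247,283)))]
cv2.imwrite('pics/c.png',np.vstack([np.hstack(t[:2]),np.hstack(t[2:])]))
E
```

```text
knob [ 0.51705765 -0.21058623  0.045     ] spin [0.49341724 0.12247449 0.1       ] [[ 0.51821299 -0.21136422  0.04790505]
 [ 0.49023848  0.12725076  0.09295824]]
knob [ 0.50185277 -0.19009528  0.045     ] spin [0.48372703 0.14586906 0.1       ] [[ 0.50413932 -0.19752559  0.03970529]
 [ 0.48475259  0.14370894  0.09768035]]
```

View pics/c.png

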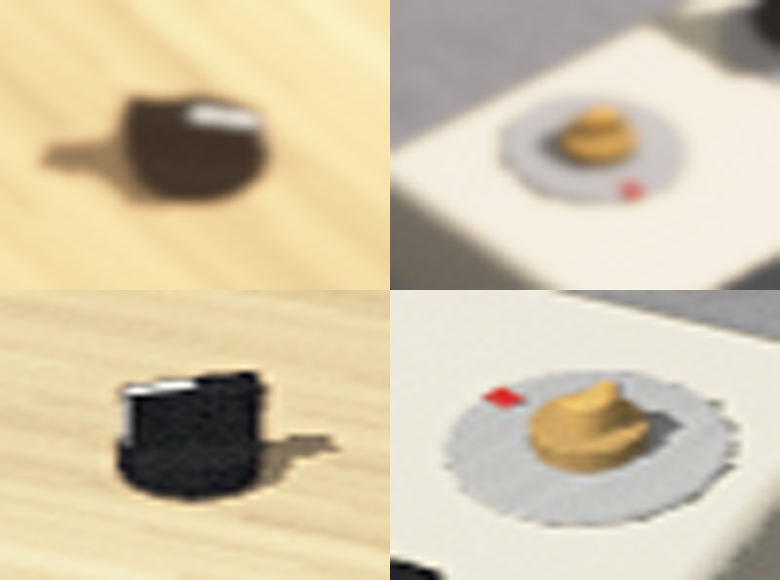

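Crop contents:
- **Knob:** the white line runs from the wing's middle to one end in both views. In the scene view that end is at about (270.6,244).
- **Bezel:** its centre is at about (348,159.9) in the scene view and (247.9,285.1) in the side view.
- **Red tick:** it is at (352.9,166.8) in the scene view and (236.5,276.4) in the side view.

```bash
python3 - <<'E'
from h import *
a=dict(np.load('a.npz'));b=dict(np.load('b.npz'))
for s,k,v in((a,[(261,242.3),(270.6,244)],[(348,159.9),(352.9,166.8)]),(b,[(296.3,199),(287,200.8)],[(247.9,285.1),(236.5,276.4)])):
    for q,z in((k,.063),(v,.088)):
        p=onplane(s,q,z);d=p[1]-p[0];print(p.round(4),np.degrees(np.arctan2(d[1],d[0])),np.hypot(*d[:2]))
R=toolR();st=monitor.read_state();print(R.round(3))
p=np.array([.507,-.208,.20]);print((R.T@(p-st['tcp_pos'])*100).round(2))
s=snap('wrist');save(s,'w0.png');c=-s['R'].T@s['t'];print('cam in tool',R.T@(c-st['tcp_pos']),(s['R']@R).round(3),s['fx'],s['fy'])
E
```

```text
[[ 0.5105 -0.2069  0.063 ]
 [ 0.5305 -0.1922  0.063 ]] 36.243218542927025 0.02479334318420811
[[0.492  0.1303 0.088 ]
 [0.5175 0.1225 0.088 ]] -17.00977939343809 0.02662329772285076
[[ 0.506  -0.2026  0.063 ]
 [ 0.5247 -0.1864  0.063 ]] 40.93595309359024 0.024764624613059723
[[0.4853 0.1391 0.088 ]
 [0.5143 0.1258 0.088 ]] -24.55531446361753 0.03186606190216742
[[ 0.924  0.383 -0.001]
 [ 0.383 -0.924  0.002]
 [-0.    -0.002 -1.   ]]
[ 38.87 -26.32   2.71]
cam in tool [ 7.22138697e-02  7.30627398e-05 -1.58264914e-01] [[-0.001  1.     0.001]
 [-0.969 -0.    -0.248]
 [-0.248 -0.001  0.969]] 308.36602653107843 308.36602653107843
```

```bash
python3 -m handwheel '[[3,-2,0,0,0,0],[6.4,-4.3,0,0,0,0],[9.8,-6.6,0,0,0,0],[13.2,-8.9,0,0,0,-0.05],[16.6,-11.2,0,0,0,-0.1],[20,-13.5,0,0,0,-0.15],[23.4,-15.8,0,0,0,-0.2],[26.8,-18.1,0,0,0,-0.25],[30,-20.4,0,0,0,-0.28],[33,-22.4,0,0,0,-0.28]]' -1 40
python3 - <<'E'
from h import *
R=toolR();st=monitor.read_state()
p=np.array([.508,-.206,.22]);print((R.T@(p-st['tcp_pos'])*100).round(2))
E
```

```text
time: 0.98
tcp_pos: [0.4688, -0.2646, 0.2274]
ee_rot: [-2.964, -1.04, -0.0]
wrist_force: [0.3, -0.2, -0.0]
gripper_width: 0.0945
grip_force: 0.0
[ 6.73 -2.13  0.75]
```

```bash
python3 -m handwheel '[[2.2,-0.7,0.2,0,0,0],[4.5,-1.4,0.5,0,0,0],[6.7,-2.1,0.7,0,0,0],[6.7,-2.1,0.7,0,0,0],[6.7,-2.1,0.7,0,0,0]]'
python3 - <<'E'
from h import *
s=snap('wrist');save(s,'w1.png');np.savez('w1.npz',**s)
h=cv2.cvtColor(s['pixels'],cv2.COLOR_RGB2HSV)
m=(h[...,2]<70).astype(np.uint8)
n,l,st,c=cv2.connectedComponentsWithStats(m)
for i in range(1,n):
    if st[i,4]>60:print(st[i],c[i].round(1))
R=toolR();print(monitor.read_state()['tcp_pos'],np.degrees(np.arctan2(R[1,0],R[0,0])))
E
```

```text
time: 1.4
tcp_pos: [0.5076, -0.2078, 0.2201]
ee_rot: [-2.963, -1.041, 0.001]
wrist_force: [-0.1, -0.5, 0.2]
gripper_width: 0.094
grip_force: 0.0
[    4     0   177   138 12935] [85.2 54.6]
[ 389    0  105   73 4298] [429.2  38.9]
[ 442    0  118   41 3510] [498.9  18.3]
[272  12  35  30  70] [286.6  24.4]
[ 342   74   98   86 2382] [396.7 120.4]
[ 261  171   40   47 1213] [280.4 193.6]
[ 69 173  32  47 674] [ 86.7 199.4]
[546 183  14  65 651] [553.9 215.8]
[    0   210   560   210 56887] [283.7 350.6]
[409 222   7  22  72] [411.2 232.8]
[434 232  18  27 244] [443.9 242.3]
[360 353  22  17 140] [371.5 363.9]
[ 0.50680647 -0.20944146  0.22024113] 38.57101361767702
```

View pics/w1.png

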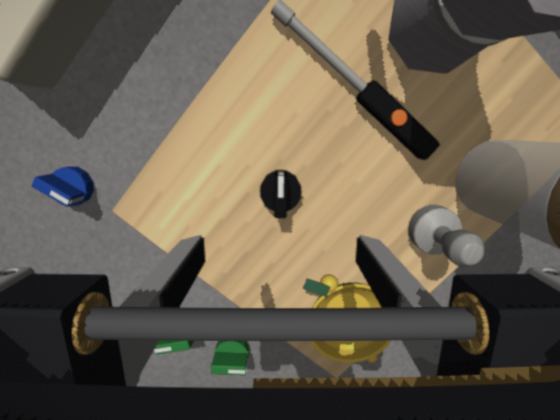

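The wrist view shows the knob at (281,192). Its wing is vertical in the picture, so along tool x, with the white line (281,172–196) on the +x side. The dish and the tamper are clear of the fingers.

```bash
cat >> h.py <<'E'
def state_T():
    st=monitor.read_state(); return toolR(),np.array(st['tcp_pos'])
E
python3 - <<'E'
from h import *
s=dict(np.load('w1.npz'));im=s['pixels'][160:225,255:310].astype(int)
h=cv2.cvtColor(s['pixels'],cv2.COLOR_RGB2HSV)[160:225,255:310]
w=np.argwhere((h[...,1]<60)&(h[...,2]>120));print(len(w),w.min(0)+[160,255],w.max(0)+[160,255])
v,u=(w+[160,255]).T
P=onplane(s,np.c_[u,v],.063);c=P.mean(0);ev,E=np.linalg.eigh(np.cov(P[:,:2].T));d=E[:,1];print('line',c,np.degrees(np.arctan2(d[1],d[0])),np.ptp(P[:,:2]@d))
e=onplane(s,[(281,171.5),(280,217)],.063);print('ends',e,e.mean(0),np.hypot(*(e[1]-e[0])[:2]))
print('dial',onplane(s,[(280.5,192)],.035))
R,t=state_T();print('cam-implied tcp',-s['R'].T@s['t']-R@[.0722,0,-.1583],t)
E
```

```text
140 [173 278] [197 283]
line [ 0.52070249 -0.19763426  0.063     ] -141.7128010050638 0.025198506655520647
ends [[ 0.53211707 -0.18918206  0.063     ]
 [ 0.49365122 -0.2186692   0.063     ]] [ 0.51288415 -0.20392563  0.063     ] 0.04846764074021849
dial [[ 0.51074734 -0.2056429   0.035     ]]
cam-implied tcp [ 0.50753641 -0.20802758  0.22016278] [ 0.50680647 -0.20944146  0.22024113]
```

```bash
python3 -m handwheel '[[0.6,0,3,0,0,0],[0.6,0,6.5,0,0,0],[0.6,0,10,0,0,0],[0.6,0,13,0,0,0],[0.6,0,15,0,0,0],[0.6,0,15.8,0,0,0],[0.6,0,15.9,0,0,0],[0.6,0,15.9,0,0,0]]' && python3 -m handwheel '[[0,0,0,0,0,0],[0,0,0,0,0,0],[0,0,0,0,0,0],[0,0,0,0,0,0],[0,0,0,0,0,0],[0,0,0,0,0,0],[0,0,0,0,0,0],[0,0,0,0,0,0]]' 1 40
```

```text
time: 2.12
tcp_pos: [0.5118, -0.2065, 0.0619]
ee_rot: [2.966, 1.034, -0.0]
wrist_force: [0.6, 0.5, 0.6]
gripper_width: 0.0941
grip_force: 0.0
time: 2.78
tcp_pos: [0.512, -0.2053, 0.0615]
ee_rot: [-2.965, -1.037, -0.0]
wrist_force: [-0.3, -0.5, -1.1]
gripper_width: 0.0437
grip_force: 0.0
```

```bash
python3 -m handwheel '[[0,0,0,0,0,0],[0,0,0,0,0,0],[0,0,0,0,0,0],[0,0,0,0,0,0],[0,0,0,0,0,0],[0,0,0,0,0,0],[0,0,0,0,0,0],[0,0,0,0,0,0]]'
```

```text
time: 3.45
tcp_pos: [0.512, -0.2053, 0.0614]
ee_rot: [-2.965, -1.037, 0.0]
wrist_force: [0.2, -0.4, -0.4]
gripper_width: 0.0136
grip_force: 40.0
```

```bash
python3 -m handwheel '[[0,0,-2,0,0,0],[0,0,-5,0,0,0],[0,0,-8,0,0,0],[0,0,-11,0,0,0.1],[0,0,-14,0,0,0.2],[0,0,-16,0,0,0.3],[0,0,-17,0,0,0.4],[0,0,-17,0,0,0.5],[0,0,-17,0,0,0.6],[0,0,-17,0,0,0.7]]'
python3 - <<'E'
from h import *
R,t=state_T();print((R.T@(np.array([.42,.16,.235])-t)*100).round(2),np.degrees(np.arctan2(R[1,0],R[0,0])))
E
```

```text
time: 4.28
tcp_pos: [0.5119, -0.2053, 0.2319]
ee_rot: [3.141, -0.05, 0.001]
wrist_force: [-1.1, 1.0, -0.7]
gripper_width: 0.0135
grip_force: 40.0
[-10.36 -36.21  -0.32] -1.8402027574233437
```

```bash
python3 -m handwheel '[[-1,-3.5,0,0,0,0.1],[-2,-7.2,0,0,0,0.2],[-3.1,-11,0,0,0,0.3],[-4.2,-14.8,0,0,0,0.32],[-5.3,-18.6,0,0,0,0.32],[-6.4,-22.4,0,0,0,0.32],[-7.4,-26,0,0,0,0.32],[-8.4,-29.5,0,0,0,0.32],[-9.4,-33,0,0,0,0.32],[-10.4,-36.2,0,0,0,0.32]]'
python3 -m handwheel '[[0,0,0,0,0,0],[0,0,0,0,0,0],[0,0,0,0,0,0]]'
python3 - <<'E'
from h import *
s=snap('wrist');save(s,'w2.png');np.savez('w2.npz',**s)
h=cv2.cvtColor(s['pixels'],cv2.COLOR_RGB2HSV)
for nm,m in(('red',(h[...,1]>120)&((h[...,0]<6)|(h[...,0]>174))&(h[...,2]>100)),('brass',(h[...,1]>90)&(h[...,0]>10)&(h[...,0]<28)&(h[...,2]>80))):
    n,l,st,c=cv2.connectedComponentsWithStats(m.astype(np.uint8))
    for i in range(1,n):
        if st[i,4]>10:print(nm,st[i],c[i].round(1))
R,t=state_T();print(t,-s['R'].T@s['t']-R@[.0722,0,-.1583],np.degrees(np.arctan2(R[1,0],R[0,0])))
E
```

```text
time: 5.12
tcp_pos: [0.417, 0.1615, 0.2316]
ee_rot: [-3.094, 0.541, -0.0]
wrist_force: [-0.3, 0.9, -1.3]
gripper_width: 0.0132
grip_force: 40.0
time: 5.37
tcp_pos: [0.4179, 0.1586, 0.2315]
ee_rot: [3.094, -0.543, 0.0]
wrist_force: [-0.0, -0.1, 0.7]
gripper_width: 0.014
grip_force: 40.0
red [277  89   6  10  54] [279.2  93.4]
red [156 126   8   9  51] [159.5 130.2]
red [ 54 160   8  10  48] [ 57.6 164.4]
brass [ 425    0   43  173 1527] [445.6  77.8]
brass [517   0   9  47 178] [521.3  23.4]
brass [ 530    0   30  140 1985] [546.5  47.2]
brass [467   4   4  12  20] [468.6   9.1]
brass [523  48   3  11  17] [524.3  52.5]
brass [264 111  30  30 695] [278.3 125.5]
brass [547 142  13   6  22] [552.6 144.5]
brass [308 294  10  62 392] [313.2 325.3]
brass [244 300   6  56 197] [246.  328.7]
[0.4181304  0.15801111 0.23149159] [0.41799098 0.15906346 0.23142853] -20.000210497399134
```

View pics/w2.png

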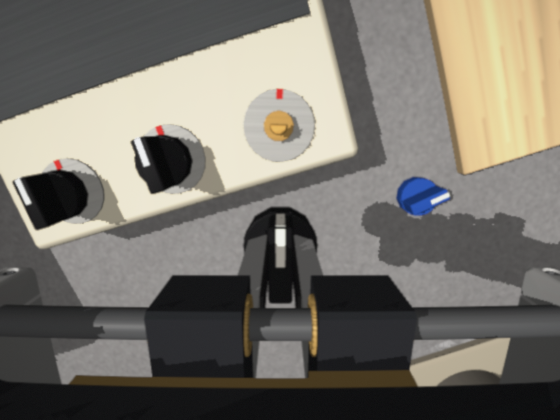

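The wrist view shows the bare spindle at (279,125) with its red tick straight above it at (279,93). The knob is held straight, with its white line upward (tool +x).

```bash
python3 - <<'E'
from h import *
s=dict(np.load('w2.npz'))
hsv=cv2.cvtColor(s['pixels'],cv2.COLOR_RGB2HSV)
g=((hsv[...,1]<25)&(hsv[...,2]>90)).astype(np.uint8);g[:80]=0;g[170:]=0;g[:,:240]=0;g[:,320:]=0
cs,_=cv2.findContours(g,cv2.RETR_EXTERNAL,cv2.CHAIN_APPROX_NONE);c=max(cs,key=cv2.contourArea);e=cv2.fitEllipse(cv2.convexHull(c));print(e)
b=onplane(s,[e[0]],.088)[0];k=onplane(s,[(279.2,93.4)],.088)[0];col=onplane(s,[(279,125.5)],.097)[0]
d=k-b;print('bezel',b,'tick',k,np.hypot(*d[:2]),'ang',np.degrees(np.arctan2(d[1],d[0])),'collar',col)
ks=onplane(s,[(279.2,93.4),(159.5,130.2),(57.6,164.4)],.088);dd=ks[2]-ks[0];print('row',ks,np.degrees(np.arctan2(dd[1],dd[0]))-90)
# knob as held
w=(hsv[...,1]<60)&(hsv[...,2]>150);w[:220]=0;w[252:]=0;w[:,:270]=0;w[:,292:]=0
q=np.argwhere(w)[:,::-1];P=onplane(s,q,.234);ev,E=np.linalg.eigh(np.cov(P[:,:2].T));D=E[:,1];print('line',len(q),P.mean(0),np.degrees(np.arctan2(D[1],D[0])),q.min(0),q.max(0),np.ptp(P[:,:2]@D))
R=cv2.Rodrigues(np.array(monitor.read_state()['ee_rot']))[0]
t=-s['R'].T@s['t']-R@[.0722,0,-.1583]
print('line in tool',R.T@(P.mean(0)-t),'target',R.T@(b-t)*100)
E
```

```text
((278.2986755371094, 124.75592041015625), (71.22032165527344, 72.57218170166016), 162.27093505859375)
bezel [0.49076211 0.13428881 0.088     ] tick [0.51700607 0.12384221 0.088     ] 0.028246713398148122 ang -21.705388281980316 collar [0.48977105 0.13391593 0.097     ]
row [[0.51700607 0.12384221 0.088     ]
 [0.52521903 0.24263946 0.088     ]
 [0.53145348 0.35343796 0.088     ]] -3.6006141273655317
line 231 [0.43265898 0.15367778 0.234     ] 160.5507970654996 [275 225] [285 251] 0.014749919866718086
line in tool [ 1.56263332e-02  4.57739849e-05 -2.56589753e-03] target [ 7.68049865 -0.17037765 14.3454707 ]
```

```bash
python3 -m handwheel '[[2.5,0,1,0,0,0],[5,-0.1,2,0,0,0],[7,-0.1,4,0,0,0.01],[7.6,-0.14,5.5,0,0,0.015],[7.65,-0.14,6.4,0,0,0.015],[7.65,-0.14,6.6,0,0,0.015],[7.65,-0.14,6.6,0,0,0.015],[7.65,-0.14,6.6,0,0,0.015]]'
python3 - <<'E'
from h import *
a=snap('scene');b=snap('side');w=snap('wrist')
for n,s in(('a',a),('b',b),('w',w)): np.savez(n+'3.npz',**s)
R,t=state_T();print(t,-w['R'].T@w['t']-R@[.0722,0,-.1583])
def pj(s,p): return cv2.projectPoints(np.array([p],float),cv2.Rodrigues(s['R'])[0],s['t'],s['K'],s['D'])[0].ravel().astype(int)
ims=[]
for s in(a,b):
    x,y=pj(s,[.49,.134,.12]);print(x,y);ims.append(cv2.resize(s['pixels'][y-30:y+30,x-30:x+30,::-1],(390,390),interpolation=cv2.INTER_CUBIC))
cv2.imwrite('pics/d.png',np.hstack(ims))
E
```

```text
time: 6.08
tcp_pos: [0.49, 0.1346, 0.1661]
ee_rot: [-3.09, 0.566, -0.0]
wrist_force: [-0.3, -0.5, -0.9]
gripper_width: 0.0138
grip_force: 40.0
[0.49042396 0.13506005 0.16644684] [0.49041708 0.13530293 0.1663758 ]
349 151
246 269
```

View pics/d.png

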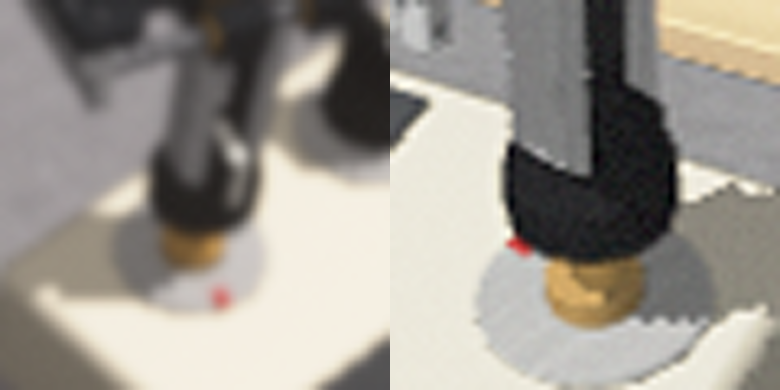

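The side view (right) shows the dial spanning crop x 504–678 above the collar's 547–642. The scene view (left) shows the dial at 152–262 and the collar at 162–226. I'll compare these with the projected edges.

```bash
python3 - <<'E'
from h import *
T=np.array([.4902,.135])
th=np.linspace(0,2*np.pi,180)
def ext(s,c,r,zs):
    p=np.concatenate([np.c_[c[0]+r*np.cos(th),c[1]+r*np.sin(th),0*th+z] for z in zs])
    q=cv2.projectPoints(p,s['rvec'].astype(float),s['tvec'].astype(float),s['K'],s['D'])[0][:,0,0];return q.min(),q.max(),(q.min()+q.max())/2
for n,x0,kd,kc in(('a',319,(152,262),(162,226)),('b',216,(504-390,678-390),(547-390,642-390))):
    s=dict(np.load(n+'3.npz'))
    hs=cv2.cvtColor(s['pixels'],cv2.COLOR_RGB2HSV)
    m=(hs[...,1]>100)&(hs[...,0]>8)&(hs[...,0]<28)&(hs[...,2]>80);y0=121 if n=='a' else 239
    m[:y0+34]=0;m[y0+55:]=0;m[:,:x0+15]=0;m[:,x0+45:]=0;v,u=np.nonzero(m);print(n,'brass mask u',u.min(),u.max()+1,'v',v.min(),v.max()+1)
    print(' dial pred',ext(s,T,.024,[.1225,.1395]),'obs',[x0+k/6.5 for k in kd],x0+sum(kd)/13)
    print(' collar pred',ext(s,T,.014,[.088,.097]),'obs',[x0+k/6.5 for k in kc],x0+sum(kc)/13)
    o=ext(s,T,.014,[.09])[2]
    print(' du per mm x,y',ext(s,T+[.001,0],.014,[.09])[2]-o,ext(s,T+[0,.001],.014,[.09])[2]-o)
E
```

```text
a brass mask u 344 353 v 156 162
 dial pred (np.float64(341.4744126605831), np.float64(360.24304961224584), np.float64(350.85873113641446)) obs [342.38461538461536, 359.3076923076923] 350.84615384615387
 collar pred (np.float64(343.61532849740263), np.float64(354.1682478322525), np.float64(348.8917881648276)) obs [343.9230769230769, 353.7692307692308] 348.84615384615387
 du per mm x,y 0.26537857323143044 0.24428320523793445
b brass mask u 240 255 v 279 289
 dial pred (np.float64(231.839371847189), np.float64(259.26581454438474), np.float64(245.55259319578687)) obs [233.53846153846155, 260.3076923076923] 246.92307692307693
 collar pred (np.float64(238.481308203616), np.float64(254.00664635909453), np.float64(246.24397728135528)) obs [240.15384615384616, 254.76923076923077] 247.46153846153845
 du per mm x,y -0.501070420097335 -0.22305786723370602
```

Knob and spindle agree to within about 0.3 mm in both views, so I'll insert, watching the force.

```bash
python3 -m handwheel '[[0,0,0.5,0,0,0],[0,0,1.0,0,0,0],[0,0,1.2,0,0,0],[0,0,1.4,0,0,0],[0,0,1.55,0,0,0],[0,0,1.7,0,0,0],[0,0,1.7,0,0,0]]'
```

```text
time: 6.82
tcp_pos: [0.4904, 0.1346, 0.1482]
ee_rot: [3.09, -0.566, 0.0]
wrist_force: [-0.1, 0.5, -0.8]
gripper_width: 0.0138
grip_force: 40.0
```

```bash
python3 -m handwheel '[[0,0,0.2,0,0,0],[0,0,0.4,0,0,0],[0,0,0.6,0,0,0],[0,0,0.75,0,0,0],[0,0,0.85,0,0,0],[0,0,0.85,0,0,0],[0,0,0.85,0,0,0],[0,0,0.85,0,0,0]]'
```

```text
time: 7.48
tcp_pos: [0.4904, 0.1346, 0.1401]
ee_rot: [-3.09, 0.566, -0.0]
wrist_force: [0.3, -0.5, 0.1]
gripper_width: 0.0135
grip_force: 40.0
```

```bash
python3 -m handwheel '[[0,0,0.1,0,0,0],[0,0,0.2,0,0,0],[0,0,0.2,0,0,0],[0,0,0.2,0,0,0]]';python3 -m handwheel '[[0,0,0.1,0,0,0],[0,0,0.2,0,0,0],[0,0,0.2,0,0,0],[0,0,0.2,0,0,0]]'
```

```text
time: 7.82
tcp_pos: [0.4904, 0.1346, 0.1381]
ee_rot: [-3.09, 0.566, -0.0]
wrist_force: [-0.3, -1.1, 2.7]
gripper_width: 0.0135
grip_force: 40.0
time: 8.15
tcp_pos: [0.4904, 0.1346, 0.1361]
ee_rot: [-3.09, 0.566, -0.0]
wrist_force: [-0.8, -1.1, 4.8]
gripper_width: 0.0137
grip_force: 40.0
```

The force follows the spring (about 2 N plus 1 N/mm), so the knob is home. Now I'll press to the stop.

```bash
python3 -m handwheel '[[0,0,0.1,0,0,0],[0,0,0.2,0,0,0],[0,0,0.3,0,0,0],[0,0,0.35,0,0,0],[0,0,0.35,0,0,0],[0,0,0.35,0,0,0],[0,0,0.35,0,0,0]]'
python3 - <<'E'
from h import *
b=snap('side')
cv2.imwrite('pics/e.png',cv2.resize(b['pixels'][230:310,200:300,::-1],(750,600),interpolation=cv2.INTER_CUBIC))
E
```

```text
time: 8.73
tcp_pos: [0.4905, 0.1346, 0.1342]
ee_rot: [-3.089, 0.566, -0.001]
wrist_force: [-3.8, -1.2, 20.9]
gripper_width: 0.0135
grip_force: 40.0
```

View pics/e.png

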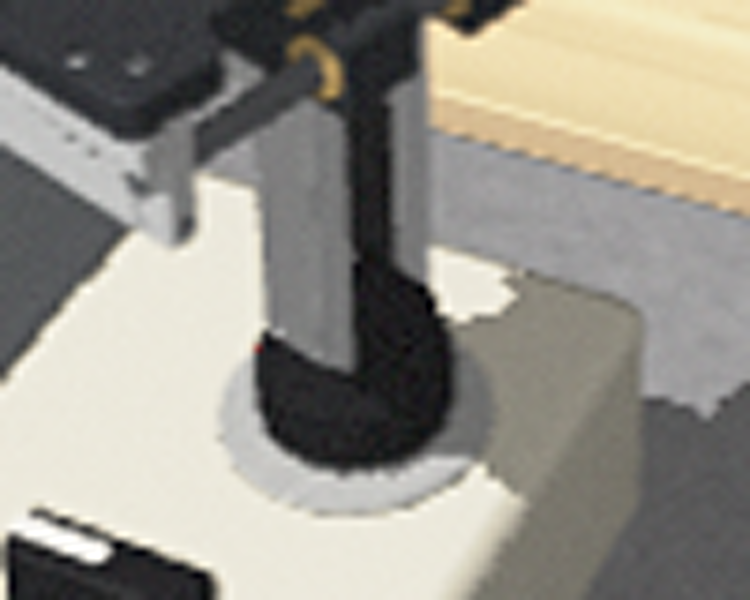

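The side view shows the knob sitting low over the bezel, covering the collar. At 21 N and a TCP height of 0.134 m, the spindle is at its stop, so I'm handing in.

```bash
python3 -c "
from workcell import hand_in
print(hand_in())"
```

```text
the job is handed in; nothing more can be done
None
```

The knob is on the spindle with its flat matched, pressed to the stop (about 21 N, TCP at 0.134 m as expected) and still gripped at 40 N; I handed the job in just after 8.7 s of robot time, and no verdict came back.

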